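Check the hotplate with a surface thermometer

ROBOT

A 7-joint arm with a two-finger parallel gripper is mounted at the origin on the work surface. World frame = base frame: x ahead of the robot, y to its left, z up, the work surface at z = 0. Lengths are in m, angles in degrees, forces in N, time in s.
With the tool pointing down it reaches from about 0.425 to 0.875 m from the base axis. Payload 4.7 kg.
Tool frame: the origin (TCP) lies between the finger pads; the fingertips stand env.tip_reach ahead of it and the grasp point (between the pads) lies 2 mm behind it (env.tip_reach is the distance from the TCP to the fingertips, in m); z points along the fingers, y is the line along which they close (so a half turn about z gives the same grasp; the last joint's range is limited). The gripper opens to 87 mm and grips with 3 to 60 N. Pads are 19 mm wide; open, the fingers measure 117 mm over their backs; the gripper's body (75 mm by 190 mm) begins 51 mm behind the grasp point.
Start: joints at [-67.718, 18.392, -4.016, 83.108, 1.295, 78.541, -3.26], TCP at [0.238, 0.605, 0.24] pointing down, gripper open.
Joint ranges: [-163.93, 163.93], [-17.29, 119.83], [-79.2, 71.16], [3.27, 140.29], [-89.18, 269.18], [5.43, 117.66], [-154.24, 154.24]. Speed limits (degrees/s): [147.25, 147.25, 180, 180, 180, 180, 180].

INTERFACE

Orientations are given as [roll, pitch, yaw] about the fixed x, y, z axes, in that order (R = Rz(yaw) Ry(pitch) Rx(roll)).
In Python, from cell import env gives the robot as it stands.
- The arm moves only by the shell command python3 steer.py 'ROWS' [FORCE]. ROWS is rows parted by semicolons, their numbers by spaces, 1 to 8 of them, each of 5 numbers: dx, dy, dz in m, then a turn about the tool's z in degrees, then the finger opening in m; each row is the pose to reach, as a shift and turn from the pose commanded when the command began, along the tool's axes at that moment; what a row does not reach only later rows make up. A row lasts 1/12 s, in which the tool goes at most 0.0417 m and 7.16 degrees, less where a joint would pass 70% of its speed; a pose out of reach is approached as far as the arm can. The fingers move at their own pace and stop on an object; FORCE is the grip in N (left out, the last holds). Time passes only in rows, so rows that do not move let the fingers close. It prints the time, the measured TCP pose, the force, the opening and the grip force at its end.
- env.get_obs(): the state, without advancing time (a new reading comes with each control period).
- env.read_camera(name): name is "side" or "top" or "wrist"; returns a dict with "color" (420x560x3 uint8, blue, green, red), "fx", "fy", "cx", "cy" (pixels), "world_from_camera" (4x4, takes a point from camera to world coordinates). Camera axes: x right, y down, z forward; pixel columns grow to the right and rows downward; lengths in m; the calibration is good to about 2 mm. A picture is of the moment at which its call begins. There is no depth.
- env.sign_off(): hands the job in; it is judged then, once.
The state is a dict: "time_s": time; "qpos": joint angles; "joint_velocities": joint speeds; "effort": joint torques, N m; "tool_pos": TCP position; "tool_rot": TCP orientation; "force": force on the tool from outside, world axes, zero at the start; "wrist_torque": the same for the moment, N m; "grip_width": finger opening in m; "grasp_force": force on a finger pad.
Only numpy, scipy, OpenCV 4.12 (cv2) and the standard library are available. Lean on these libraries where they do the work, as an engineer would, in place of code of your own. Each camera call takes 0.05 s, during which the arm holds its last target. There are 200 camera calls.

TASK

The hotplate is due for a temperature check: lift the glass beaker off it and set it down gently on the cork mat, then draw the surface thermometer out of its sloping holder and hold it upright on the plate with its sprung copper foot inside the small printed circle at the centre. Press lightly, so that the foot is pushed about half of its travel into its sleeve. Finish while holding it there, do not let go, and leave the other things on the bench where they are.

Things in the scene. Friction and masses are not known exactly. Their poses are not given: they have to be found in the camera images.
- hotplate: White compact hotplate fixed to the bench. Origin on the bench under the centre of its square white ceramic plate (140 x 140 mm, top face at z 90 mm, level). The sloping control nose with two knobs reaches to 140 mm from the origin on its -x side and is at most 75 mm high; the other sides end 75 mm from the origin. z up.
- plate_mark (a point): Centre of the small dark circle (30 mm outside diameter) printed at the centre of the plate, on the plate's top face; a larger circle of 124 mm is printed around it. At the start the beaker stands over it.
- beaker: Empty 100 ml glass beaker, a straight cylinder 50 mm in diameter, 70 mm high, wall 2.5 mm, about 60 g, loose, standing upright on the plate over the small circle. Origin at the centre of its underside, z up. Can be gripped from above across its outside.
- mat: Round cork mat fixed to the bench, 120 mm in diameter, 8 mm thick. Origin at the centre of its underside, z up. It is on the left or the right of the hotplate, the holder on the other side.
- holder: Bench holder for the thermometer, fixed: a dark steel foot 120 x 90 x 14 mm with an aluminium tube (34 mm outside, 24 mm bore, 85 mm long, open at the top) that leans 25 degrees from vertical towards the holder's -x side. Origin at the centre of the foot's underside, z up.
- holder_mouth (a point): Centre of the upper rim of the holder's tube, 97 mm above the bench. The thermometer's flange rests on this rim; it comes out along the tube's axis and must be drawn about 80 mm to be clear.
- probe: Cordless surface thermometer, 191 mm long, about 140 g, loose, in the holder and leaning 25 degrees with it (2 of play). Origin at the centre of the free face of its copper foot (unpressed), z up the handle. Along z: foot 0 to 10 mm, steel sleeve 21 mm wide to 30, stem 8 mm to 62, black nose 22 mm to 78, flange 32 mm to 84, grey handle to 191. Centre of mass about 110 mm up.
- probe_grip (a point): Point on the axis inside the thermometer's grey handle, 158 mm up its z axis from the foot, 33 mm below the top end. The handle is 26 mm along the thermometer's x by 22 mm along its y, straight from 84 to 191 mm, free above the holder's rim; the display is on its +x face. Same axes as the thermometer.
- foot_face (a point): Centre of the free face of the thermometer's copper foot, 14 mm in diameter; it moves up the thermometer's z axis as the foot is pressed in.
- foot (a joint): How far the sprung foot is pushed into its sleeve: 0 free, 0.008 m fully in (then it is rigid). The spring gives 0.7 N at the start of travel and 0.7 N more per mm: 3.5 N at half travel (4 mm), 6.3 N fully in.
- bottle: Bystander: glass bottle with a blue cap, 70 mm in diameter, 145 mm high, loose. Origin at the centre of its underside.
- tuberack: Bystander: pink rack of small blue-capped tubes, 80 x 160 x 57 mm, loose. Origin at the centre of its underside.
- tipbox: Bystander: yellow pipette-tip box, 124 x 89 x 72 mm, loose. Origin at the centre of its underside.
- washbottle: Bystander: white wash bottle with a red cap and bent spout, 68 mm in diameter, 185 mm high, spout reaching 73 mm out on its -x side, loose. Origin at the centre of its underside.

How it is judged (in metres and radians):
On the way, in this order (a step that is already met when the one before it is completed fails the run):
1. the beaker stands on the cork mat, let go (horizontal distance between beaker and mat below 0.036 m and z of beaker in the frame of mat between 0.005 and 0.012 m and angle between beaker's own z axis and vertical below 0.1 rad and contact force between the fingers and beaker below 0.05 N and linear speed of beaker below 0.03 m/s), for 0.2 s.
2. the thermometer is drawn clear of its holder by the gripper (contact force between the fingers and probe above 2 N and contact force between probe and holder below 0.05 N and distance between foot_face and holder above 0.1 m), for 0.1 s.
3. the thermometer stands upright in the gripper with its foot in the small circle, pressed part of the way in (contact force between the fingers and probe above 2 N and contact force between probe and holder below 0.05 N and horizontal distance between foot_face and plate_mark below 0.009 m and angle between probe's own z axis and vertical below 0.105 rad and value of joint foot between 0.0015 and 0.0065 m and contact force between probe and hotplate between 0.7 and 8 N), for 0.5 s.
At the end, for the whole second after the job is handed in: Thermometer in the grip (2 N or more), off the holder, upright within 6 deg, foot centre within 9 mm of the small circle's centre, foot pushed in 1.5 to 6.5 mm, 0.7 to 8 N on the hotplate; beaker upright, at rest and released on the mat, within 36 mm of its centre (all of step 1 and all of step 3); the arm keeps its last pose, push and grip.
It fails at once if the thermometer is jabbed against the hotplate (over 20 N) (contact force between probe and hotplate above 20 N).
It fails at once if the beaker is tipped over (angle between beaker's own z axis and vertical above 0.6 rad).
It fails at once if the beaker is dropped (over 0.5 m/s while not held) (linear speed of beaker above 0.5 m/s and contact force between the fingers and beaker below 0.05 N).
It fails at once if the blue-capped bottle, tube rack, tip box, wash bottle: one of them is moved by more than 30 mm (distance of any of bottle, tuberack, tipbox, washbottle from where it was at the start of the episode above 0.03 m).
It also fails if it takes over 61 s, if anything falls off the work surface, if the arm or the gripper's body presses on something with over 40 N, if the wrist force passes 120 N, or if a joint passes its speed limit or range.

## Working session

There is one attempt and no reset: what is moved stays moved. The work goes in short steps, Python scripts to look and compute and a shell command to move; the robot and the scene stay as the last step left them, time stands still between calls to the robot, and variables do not carry over. Pictures are saved under pics/ and viewed, at most 10 in all, crops included, and the job is handed in when it is done.

```bash
ls; mkdir -p pics; python3 - <<'E'
from cell import env
import cv2
for n in("top","side"):
    r=env.read_camera(n); cv2.imwrite(f"pics/{n}0.png",r["color"]); print(n,r["fx"],r["fy"],r["cx"],r["cy"],r["world_from_camera"].round(4).tolist())
o=env.get_obs(); print(o["time_s"],o["tool_pos"],o["tool_rot"],o["grip_width"],env.tip_reach,o["force"])
E
```

```text
cell.py
pics
steer.py
top 386.98390450508094 386.98390450508094 280.3966217312633 202.90474726452263 [[-0.0111, -0.9862, 0.165, 0.4375], [-0.9999, 0.0104, -0.0057, -0.0408], [0.0039, -0.165, -0.9863, 1.1822], [0.0, 0.0, 0.0, 1.0]]
side 539.69113031318 539.69113031318 279.4473811080148 210.9123355746355 [[-0.9968, -0.0565, 0.0572, 0.5294], [-0.0798, 0.6084, -0.7896, 0.9394], [0.0098, -0.7916, -0.611, 0.8793], [0.0, 0.0, 0.0, 1.0]]
0.1 [0.23780708 0.60443354 0.23856876] [-1.79901309e+02  5.74693924e-03  1.58529630e+02] 0.08724083920712584 0.017 [-0.76045221 -0.3768452   0.25560615]
```

View pics/top0.png

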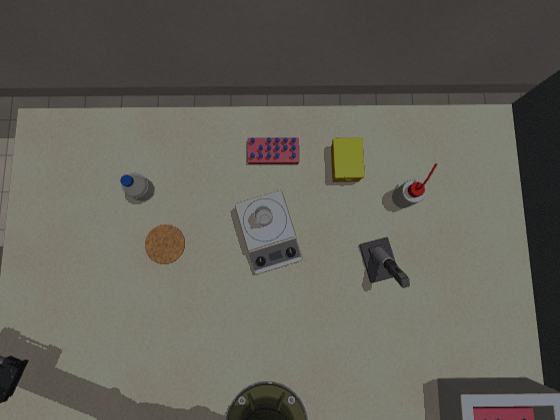

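View pics/side0.png

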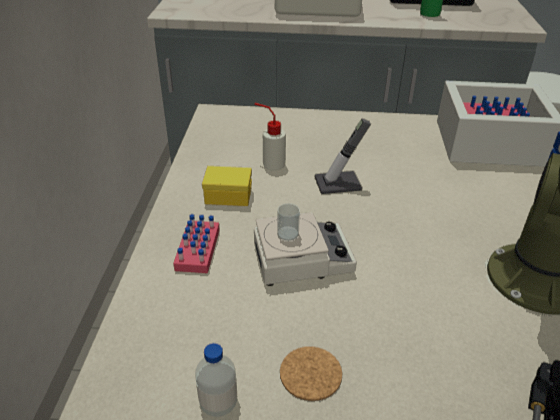

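The top view shows the mat at (165,244), the hotplate at (268,230) with the beaker at (264,216), and the holder at (380,260) with the handle top at (404,282). The bystanders are well away from these. I'll enlarge for measurement.

```bash
cat > h.py <<'E'
import numpy as np, cv2
from cell import env
def ray(c,u,v,z):
    T=c["world_from_camera"]; d=T[:3,:3]@[(u-c["cx"])/c["fx"],(v-c["cy"])/c["fy"],1]; o=T[:3,3]
    return o+d*(z-o[2])/d[2]
def proj(c,p):
    T=c["world_from_camera"]; q=T[:3,:3].T@(np.asarray(p)-T[:3,3]); return np.array([c["cx"]+c["fx"]*q[0]/q[2],c["cy"]+c["fy"]*q[1]/q[2]])
def tri(cs,uv):
    A=[];b=[]
    for c,(u,v) in zip(cs,uv):
        T=c["world_from_camera"]; d=T[:3,:3]@[(u-c["cx"])/c["fx"],(v-c["cy"])/c["fy"],1]; d/=np.linalg.norm(d); P=np.eye(3)-np.outer(d,d); A.append(P); b.append(P@T[:3,3])
    return np.linalg.lstsq(np.vstack(A),np.hstack(b),rcond=None)[0]
E
python3 - <<'E'
from h import *
cs=[env.read_camera(n) for n in("top","side")]
for c,n,(x,y) in zip(cs,("top","side"),((165,244),(311,372))):
    hsv=cv2.cvtColor(c["color"],cv2.COLOR_BGR2HSV)
    m=cv2.inRange(hsv,(5,100,60),(20,255,255)); k,l,s,ce=cv2.connectedComponentsWithStats(m)
    i=l[y,x]; print(n,s[i],ce[i],ray(c,*ce[i],.008))
t,s=cs[0]["color"],cs[1]["color"]
def crop(im,x,y,w,h): return cv2.resize(im[y:y+h,x:x+w],(400,300),interpolation=cv2.INTER_CUBIC)
a=np.vstack([np.hstack([crop(t,220,185,100,75),crop(t,330,225,100,75)]),np.hstack([crop(s,245,195,120,90),crop(s,290,110,120,90)])])
cv2.imwrite("pics/z1.png",a)
E
```

```text
top [ 145  225   40   39 1215] [164.37860082 243.8691358 ] [0.51215963 0.30419161 0.008     ]
side [ 280  347   62   54 2620] [310.58435115 373.3148855 ] [0.51157943 0.31194692 0.008     ]
```

View pics/z1.png

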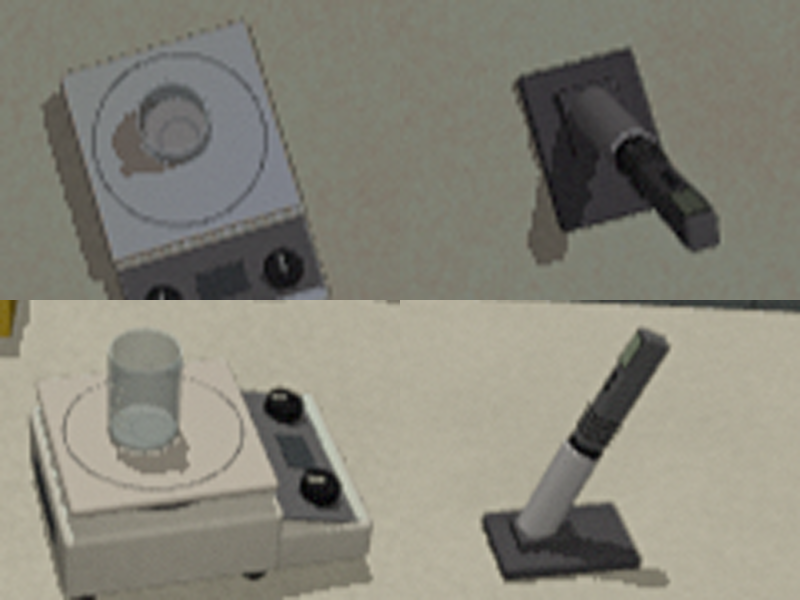

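The zooms show the plate circle's centre near top (265,219.9) and side (290.9,234), the holder rim near top (387,260), and the handle end near top (405,282.5) and side (366.5,122).

```bash
python3 - <<'E'
from h import *
np.set_printoptions(precision=4,suppress=True)
cs=[env.read_camera(n) for n in("top","side")]
T=lambda x,y:(220+x/4-.4,185+y/4-.4)
H=lambda x,y:(330+(x-400)/4-.4,225+y/4-.4)
S=lambda x,y:(245+x*.3-.35,195+(y-300)*.3-.35)
P=lambda x,y:(290+(x-400)*.3-.35,110+(y-300)*.3-.35)
t,s=cs
print("plate corners",*[ray(t,*T(*p),.09)[:2] for p in((65,75),(243,22),(303,207),(118,260))])
print("plate corners side",*[ray(s,*S(*p),.09)[:2] for p in((38,380),(230,362),(278,487),(75,508))])
e=[T(93,140),T(267,140),T(180,52),T(180,227)]; print("circ top",np.mean([ray(t,*q,.09) for q in e],0))
e=[S(63,430),S(243,432),S(153,373),S(153,490)]; print("circ side",np.mean([ray(s,*q,.09) for q in e],0))
print("beaker rim top",ray(t,*T(174.5,123),.16),"side rim",ray(s,*S(145,350),.16),"bottom",ray(s,*S(144,427),.0925))
print("foot corners",*[ray(t,*H(*p),.014)[:2] for p in((515,77),(632,48),(662,205),(562,231))])
print("foot side",*[ray(s,*P(*p),.014)[:2] for p in((484,515),(615,505),(639,562),(504,577))])
print("mouth",ray(t,*H(628,140),.097),ray(s,*P(583,446),.097),tri(cs,[H(628,140),P(583,446)]))
print("end",tri(cs,[H(701,230),P(655,340)]))
E
```

```text
plate corners [0.6202 0.0804] [ 0.6575 -0.0473] [ 0.5241 -0.0881] [0.4883 0.0422]
plate corners side [ 0.6556 -0.0459] [ 0.5213 -0.0791] [0.486  0.0517] [0.6166 0.0839]
circ top [ 0.573  -0.0016  0.09  ]
circ side [0.5714 0.0013 0.09  ]
beaker rim top [ 0.5753 -0.0005  0.16  ] side rim [0.5781 0.0035 0.16  ] bottom [0.5776 0.0016 0.0925]
foot corners [ 0.5055 -0.2807] [ 0.5263 -0.3701] [ 0.4096 -0.3857] [ 0.3915 -0.3105]
foot side [ 0.5226 -0.3612] [ 0.4091 -0.3876] [ 0.3916 -0.3028] [ 0.5036 -0.2708]
mouth [ 0.4562 -0.3402  0.097 ] [ 0.4444 -0.3468  0.097 ] [ 0.4506 -0.338   0.1029]
end [ 0.3966 -0.3563  0.1928]
```

```bash
cat > d.py <<'E'
import sys,numpy as np
from cell import env
from scipy.spatial.transform import Rotation as R
x,y,z,yaw=map(float,sys.argv[1:5]); o=env.get_obs()
r=R.from_euler("xyz",o["tool_rot"],degrees=True); d=r.inv().apply(np.array([x,y,z])-o["tool_pos"])
print(o["time_s"],"shift",d.round(4),"turn",round((o["tool_rot"][2]-yaw+180)%360-180,1),"pos",o["tool_pos"].round(4),o["tool_rot"].round(1))
E
R="-.535 -.438 0 68 .087"
python3 steer.py '-.535 -.438 0 68 .087;-.535 -.438 0 68 .087;-.535 -.438 0 68 .087;-.535 -.438 0 68 .087;-.535 -.438 0 68 .087;-.535 -.438 0 68 .087;-.535 -.438 0 68 .087;-.535 -.438 0 68 .087'
python3 d.py .576 .001 .25 90
```

```text
time_s: 0.97
tool_pos: [0.4013, 0.312, 0.2398]
tool_rot: [180.0, -0.0, 100.9]
force: [0.6, 0.5, 0.4]
grip_width: 0.0867
grasp_force: 0.0
0.9667 shift [-0.3384  0.1128 -0.0103] turn 10.9 pos [0.4013 0.312  0.2398] [180.   -0.  100.9]
```

```bash

python3 steer.py '-.338 .113 -.01 11 .087;-.338 .113 -.01 11 .087;-.338 .113 -.01 11 .087;-.338 .113 -.01 11 .087;-.338 .113 -.01 11 .087;-.338 .113 -.01 11 .087;-.338 .113 -.01 11 .087;-.338 .113 -.01 11 .087'
python3 steer.py '0 0 0 0 .087;0 0 0 0 .087'
python3 d.py .576 .001 .25 90; python3 - <<'E'
from h import *
c=env.read_camera("wrist"); cv2.imwrite("pics/w1.png",c["color"])
print(proj(c,[.572,0,.09]),proj(c,[.576,.001,.16]),proj(c,[.576,.001,.09]),c["fx"])
E
```

```text
time_s: 1.63
tool_pos: [0.5665, 0.0227, 0.2493]
tool_rot: [179.9, -0.0, 90.2]
force: [2.3, 1.6, 0.2]
grip_width: 0.0871
grasp_force: 0.0
time_s: 1.8
tool_pos: [0.5665, 0.0212, 0.2489]
tool_rot: [180.0, 0.1, 89.9]
force: [-0.8, 1.4, 0.4]
grip_width: 0.0875
grasp_force: 0.0
1.8 shift [-0.0202  0.0095 -0.001 ] turn -0.1 pos [0.5665 0.0212 0.2489] [1.80e+02 1.00e-01 8.99e+01]
[287.49670296 213.42786434] [295.45737752 241.75654658] [292.2643452  212.27302463] 376.92445201842446
```

View pics/w1.png

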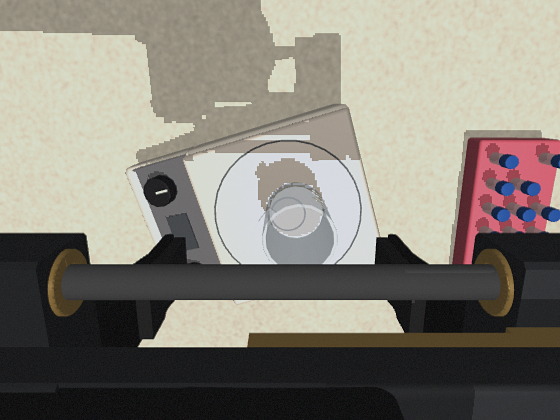

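The wrist view confirms the large circle is centred at about (288,213), as predicted. The beaker bottom is at (296,211), so the beaker sits near x 0.578.

```bash

python3 steer.py '-.0205 .0115 0 0 .087;-.0205 .0115 0 0 .087;-.0205 .0115 .04 0 .087;-.0205 .0115 .08 0 .087;-.0205 .0115 .1 0 .087;-.0205 .0115 .112 0 .087;-.0205 .0115 .112 0 .087;-.0205 .0115 .112 0 .087'
python3 steer.py '0 0 0 0 .03;0 0 0 0 .03;0 0 0 0 .03;0 0 0 0 .03;0 0 0 0 .03;0 0 0 0 .03;0 0 0 0 .03;0 0 0 0 .03' 8
python3 d.py .513 .308 .250 120
```

```text
time_s: 2.52
tool_pos: [0.5776, 0.0054, 0.1375]
tool_rot: [180.0, -0.0, 90.3]
force: [-0.1, 0.5, 0.3]
grip_width: 0.0869
grasp_force: 0.0
time_s: 3.18
tool_pos: [0.5777, 0.0041, 0.1372]
tool_rot: [180.0, -0.0, 90.2]
force: [-0.5, -0.8, 1.3]
grip_width: 0.0503
grasp_force: 8.0
3.1833 shift [ 0.3042 -0.0634 -0.1128] turn -29.8 pos [0.5777 0.0041 0.1372] [180.   -0.   90.2]
```

```bash

python3 steer.py '0 0 -.03 0 .03;0 0 -.07 0 .03;0.03 -.006 -.08 0 .03;.06 -.013 -.08 0 .03;.1 -.02 -.08 -8 .03;.14 -.03 -.08 -15 .03;.18 -.038 -.08 -20 .03;.22 -.046 -.08 -20 .03' 8
python3 d.py .513 .308 .2 110
```

```text
time_s: 3.85
tool_pos: [0.5296, 0.2256, 0.2169]
tool_rot: [-180.0, -0.0, 110.5]
force: [0.3, 0.4, -1.3]
grip_width: 0.0507
grasp_force: 8.0
3.85 shift [0.083  0.0132 0.0169] turn 0.5 pos [0.5296 0.2256 0.2169] [-180.    -0.   110.5]
```

```bash

python3 steer.py '.04 .006 0 0 .03;.07 .011 0 0 .03;.083 .013 .03 0 .03;.083 .013 .06 0 .03;.083 .013 .09 0 .03;.083 .013 .12 0 .03;.083 .013 .135 0 .03;.083 .013 .145 0 .03' 8
python3 steer.py '0 0 0.004 0 .03;0 0 0.008 0 .03;0 0 .010 0 .03'
python3 d.py .513 .308 .055 110
```

```text
time_s: 4.52
tool_pos: [0.5123, 0.3053, 0.0688]
tool_rot: [-179.7, 0.1, 110.2]
force: [-0.6, -0.4, -0.8]
grip_width: 0.0502
grasp_force: 8.0
time_s: 4.77
tool_pos: [0.5148, 0.3067, 0.0626]
tool_rot: [179.9, -0.0, 110.2]
force: [1.0, -0.8, 0.3]
grip_width: 0.0504
grasp_force: 8.0
4.7667 shift [ 0.0019 -0.0012  0.0076] turn 0.2 pos [0.5148 0.3067 0.0626] [179.9  -0.  110.2]
```

```bash

python3 steer.py '0 0 0.002 0 .03;0 0 0.004 0 .03;0 0 .006 0 .03;0 0 .007 0 .03;0 0 .007 0 .03;0 0 .007 0 .03'

```

```text
time_s: 5.27
tool_pos: [0.5143, 0.3064, 0.0552]
tool_rot: [180.0, -0.0, 110.2]
force: [0.3, 0.1, -0.3]
grip_width: 0.0505
grasp_force: 8.0
```

```bash

python3 steer.py '0 0 0.001 0 .03;0 0 0.001 0 .03;0 0 .002 0 .03;0 0 .002 0 .03'
python3 steer.py '0 0 0 0 .055;0 0 0 0 .055;0 0 0 0 .06;0 0 0 0 .06;0 0 0 0 .087;0 0 0 0 .087;0 0 0 0 .087;0 0 0 0 .087'
python3 - <<'E'
from h import *
c=env.read_camera("side"); a=c["color"][280:420,240:400]; cv2.imwrite("pics/s2.png",cv2.resize(a,None,fx=4,fy=4))
E
```

```text
time_s: 5.6
tool_pos: [0.5143, 0.3065, 0.0545]
tool_rot: [180.0, -0.0, 110.2]
force: [-3.1, -2.4, 8.0]
grip_width: 0.0509
grasp_force: 8.0
time_s: 6.27
tool_pos: [0.5141, 0.3063, 0.0528]
tool_rot: [-180.0, 0.0, 110.2]
force: [-0.2, -0.1, 0.8]
grip_width: 0.0788
grasp_force: 0.0
```

View pics/s2.png

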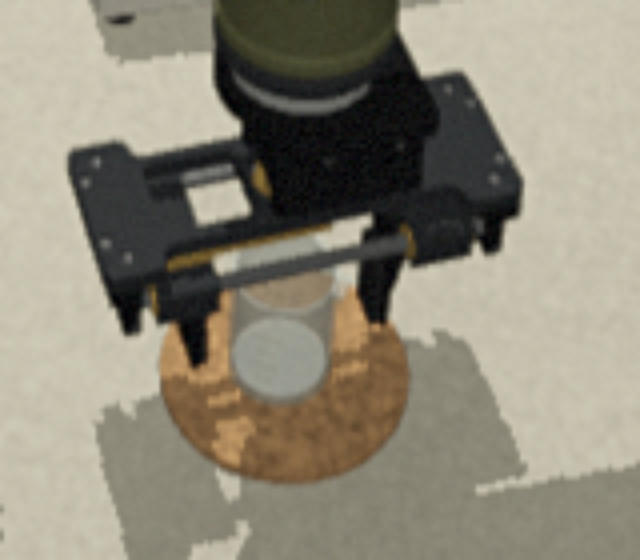

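The beaker stands upright on the mat, around (282,358) in the crop, and is released.

```bash

python3 steer.py '0 0 -.03 0 .087;0 0 -.07 0 .087;0 0 -.11 0 .087;0 0 -.15 0 .087;0 0 -.19 0 .087;0 0 -.23 0 .087;0 0 -.23 0 .087'
python3 d.py .44 -.33 .29 14.5
```

```text
time_s: 6.9
tool_pos: [0.5174, 0.308, 0.2927]
tool_rot: [179.2, -0.3, 110.2]
force: [1.2, 0.7, 0.7]
grip_width: 0.0865
grasp_force: 0.0
6.9 shift [-0.572  -0.2931 -0.0041] turn 95.7 pos [0.5174 0.308  0.2927] [179.2  -0.3 110.2]
```

```bash

python3 steer.py '-.572 -.293 0 96 .087;-.572 -.293 0 96 .087;-.572 -.293 0 96 .087;-.572 -.293 0 96 .087;-.572 -.293 0 96 .087;-.572 -.293 0 96 .087;-.572 -.293 0 96 .087;-.572 -.293 0 96 .087'
python3 d.py .44 -.33 .29 14.5
```

```text
time_s: 7.57
tool_pos: [0.4734, -0.0266, 0.2829]
tool_rot: [180.0, -0.1, 52.6]
force: [1.2, -0.2, 0.3]
grip_width: 0.0871
grasp_force: 0.0
7.5667 shift [-0.2613  0.1578 -0.0074] turn 38.1 pos [ 0.4734 -0.0266  0.2829] [ 1.80e+02 -1.00e-01  5.26e+01]
```

```bash

python3 steer.py '-.261 .158 -.007 38 .087;-.261 .158 -.007 38 .087;-.261 .158 -.007 38 .087;-.261 .158 -.007 38 .087;-.261 .158 -.007 38 .087;-.261 .158 -.007 38 .087;-.261 .158 -.007 38 .087;-.261 .158 -.007 38 .087'
python3 steer.py '0 0 0 0 .087;0 0 0 0 .087;0 0 0 0 .087'
python3 d.py .417 -.3485 .29 14.5
python3 - <<'E'
from h import *
c=env.read_camera("wrist"); cv2.imwrite("pics/w2.png",c["color"])
d=np.array([-.968,-.25,0])
for m in([.450,-.340,.097],):
  a=np.array(m); ax=d*.4226+np.array([0,0,.9063])
  for s in (0,.08,.113): print(s,(a+ax*s).round(4),proj(c,a+ax*s))
E
```

```text
time_s: 8.23
tool_pos: [0.4399, -0.335, 0.2905]
tool_rot: [179.7, 0.0, 14.5]
force: [-0.5, 0.2, 0.1]
grip_width: 0.087
grasp_force: 0.0
time_s: 8.48
tool_pos: [0.4434, -0.3266, 0.2895]
tool_rot: [-179.9, -0.0, 15.0]
force: [-0.5, 0.3, -0.6]
grip_width: 0.0868
grasp_force: 0.0
8.4833 shift [-0.0311  0.0143 -0.0005] turn 0.5 pos [ 0.4434 -0.3266  0.2895] [-179.9   -0.    15. ]
0 [ 0.45  -0.34   0.097] [296.56140511 177.62026903]
0.08 [ 0.4173 -0.3485  0.1695] [299.49890679 240.49336599]
0.113 [ 0.4038 -0.3519  0.1994] [301.12344584 275.26434232]
```

View pics/w2.png

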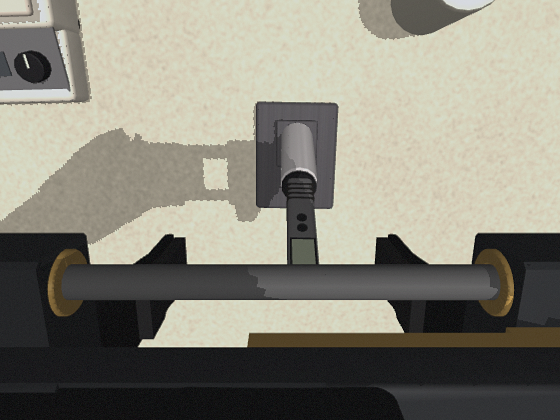

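The handle runs straight down the image at x≈303, with the rim at (299,175). That is 1.5 mm to tool +y of my estimate, and the yaw is right.

```bash

python3 steer.py '-.031 .016 0 0.5 .087;-.031 .016 0 0.5 .087;-.031 .016 .03 0.5 .087;-.031 .016 .06 0.5 .087;-.031 .016 .09 0.5 .087;-.031 .016 .11 0.5 .087;-.031 .016 .122 0.5 .087;-.031 .016 .122 0.5 .087'
python3 steer.py '0 0 0 0 .087;0 0 0 0 .087'
python3 d.py .417 -.350 .1675 14.5
```

```text
time_s: 9.2
tool_pos: [0.4164, -0.3491, 0.1655]
tool_rot: [-179.8, 0.2, 14.6]
force: [-0.1, 1.1, 0.2]
grip_width: 0.087
grasp_force: 0.0
time_s: 9.37
tool_pos: [0.4181, -0.3518, 0.1694]
tool_rot: [179.9, -0.1, 14.5]
force: [0.6, -0.3, 0.0]
grip_width: 0.0871
grasp_force: 0.0
9.3667 shift [-0.0006 -0.0021  0.0019] turn -0.0 pos [ 0.4181 -0.3518  0.1694] [ 1.799e+02 -1.000e-01  1.450e+01]
```

Close at 12 N.

```bash

python3 steer.py '0 -.001 .002 0 .01;0 -.001 .002 0 .01;0 -.001 .002 0 .01;0 -.001 .002 0 .01;0 -.001 .002 0 .01;0 -.001 .002 0 .01;0 -.001 .002 0 .01;0 -.001 .002 0 .01' 12
python3 steer.py '0 0 0 0 .01;0 0 0 0 .01;0 0 0 0 .01;0 0 0 0 .01;0 0 0 0 .01'
python3 - <<'E'
from h import *
print(env.get_obs()["wrist_torque"])
c=env.read_camera("side"); a=c["color"][60:210,260:460]; cv2.imwrite("pics/s3.png",cv2.resize(a,None,fx=4,fy=4))
E
```

```text
time_s: 10.03
tool_pos: [0.4167, -0.3506, 0.1659]
tool_rot: [-180.0, -0.0, 14.4]
force: [0.2, -0.3, 0.0]
grip_width: 0.0413
grasp_force: 0.0
time_s: 10.45
tool_pos: [0.4167, -0.3506, 0.1659]
tool_rot: [-180.0, -0.0, 14.4]
force: [0.7, 0.3, 0.3]
grip_width: 0.0217
grasp_force: 12.0
[-0.06902439  0.21553172 -0.0146213 ]
```

View pics/s3.png

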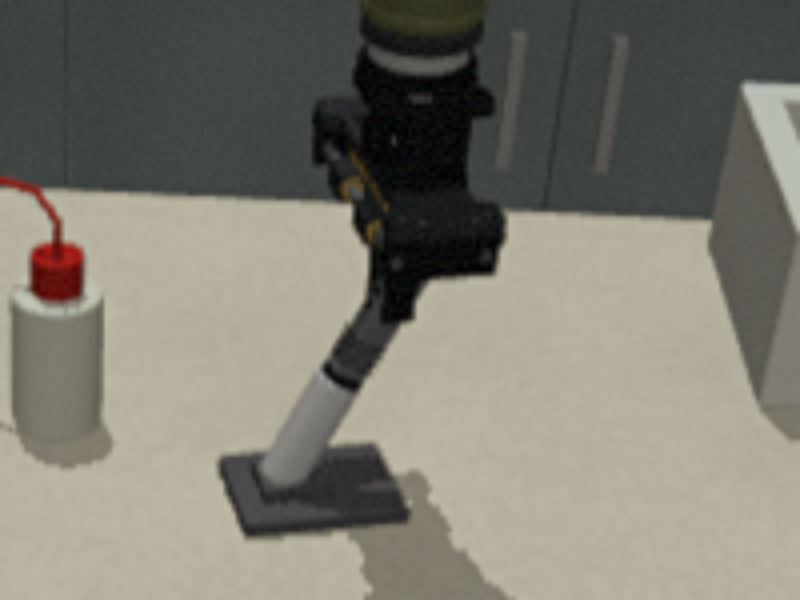

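The fingers hold the handle about the grip point, with a 22 mm opening. Next I draw it out along the axis.

```bash

python3 steer.py '-.0042 0 -.009 0 .01;-.0085 0 -.018 0 .01;-.0148 0 -.0317 0 .01;-.0211 0 -.0453 0 .01;-.0275 0 -.0589 0 .01;-.0338 0 -.0725 0 .01;-.0402 0 -.0861 0 .01;-.0444 0 -.0952 0 .01' 12
python3 steer.py '-.006 0 -.013 0 .01;-.006 0 -.04 0 .01;-.006 0 -.06 0 .01;-.006 0 -.06 0 .01;-.006 0 -.06 0 .01;-.006 0 -.06 0 .01'
python3 - <<'E'
from h import *
print(env.get_obs()["wrist_torque"])
c=env.read_camera("side"); a=c["color"][20:170,260:460]; cv2.imwrite("pics/s4.png",cv2.resize(a,None,fx=4,fy=4))
E
```

```text
time_s: 11.17
tool_pos: [0.3725, -0.3627, 0.263]
tool_rot: [180.0, -0.1, 14.3]
force: [1.2, -0.8, -1.4]
grip_width: 0.0219
grasp_force: 12.0
time_s: 11.67
tool_pos: [0.3674, -0.3628, 0.3203]
tool_rot: [-179.9, 0.0, 14.4]
force: [0.1, 0.2, -0.5]
grip_width: 0.0219
grasp_force: 12.0
[-0.047685    0.18397528  0.00747558]
```

View pics/s4.png

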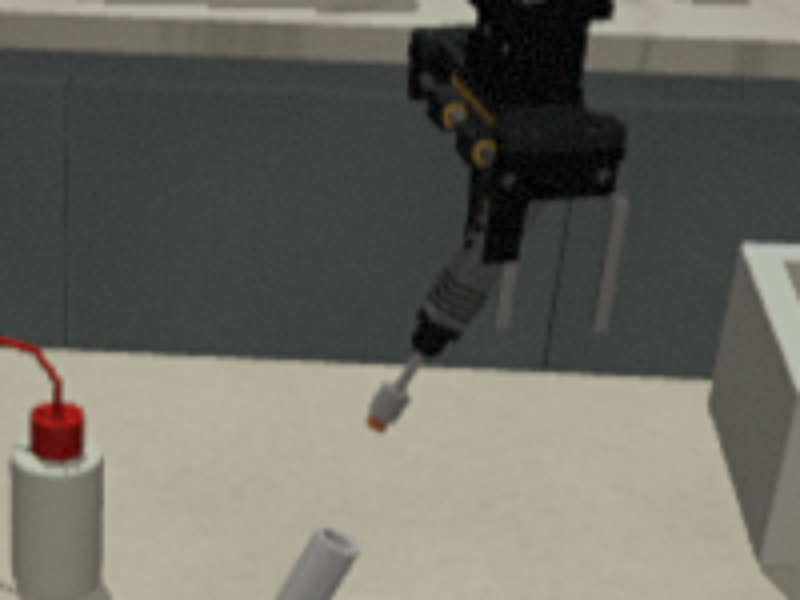

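The probe is clear of the tube, foot at about (378,420) in the crop, and still leans about 25°. I'll carry it towards the plate.

```bash
python3 d.py .507 -.017 .32 14.5
python3 steer.py '.221 -.3 0 0 .01;.221 -.3 0 0 .01;.221 -.3 0 0 .01;.221 -.3 0 0 .01;.221 -.3 0 0 .01;.221 -.3 0 0 .01;.221 -.3 0 0 .01;.221 -.3 0 0 .01'
python3 d.py .507 -.017 .32 14.5
```

```text
11.7167 shift [ 2.214e-01 -3.000e-01  2.000e-04] turn -0.1 pos [ 0.3673 -0.3627  0.3199] [-1.799e+02  1.000e-01  1.440e+01]
time_s: 12.38
tool_pos: [0.4921, -0.052, 0.3198]
tool_rot: [-180.0, 0.1, 14.4]
force: [2.3, -0.3, -0.4]
grip_width: 0.0216
grasp_force: 12.0
12.3833 shift [ 0.0231 -0.0302 -0.0003] turn -0.1 pos [ 0.4921 -0.052   0.3198] [-1.80e+02  1.00e-01  1.44e+01]
```

```bash
cat > foot.py <<'E'
from h import *
from scipy.spatial.transform import Rotation as R
def foot(name="side",lat=0):
    c=env.read_camera(name); o=env.get_obs(); r=R.from_euler("xyz",o["tool_rot"],degrees=True).as_matrix()
    t=o["tool_pos"]-.002*r[:,2]
    hsv=cv2.cvtColor(c["color"],cv2.COLOR_BGR2HSV); m=cv2.inRange(hsv,(3,110,50),(18,255,255))
    k,l,s,ce=cv2.connectedComponentsWithStats(m)
    for i in range(1,k):
        if s[i,4]<8 or s[i,4]>400: continue
        T=c["world_from_camera"]; u,v=ce[i]; d=T[:3,:3]@[(u-c["cx"])/c["fx"],(v-c["cy"])/c["fy"],1]; n=r[:,1]
        q=T[:3,3]+d*(n@(t-T[:3,3])/(n@d)); w=r.T@(q-t)
        if np.linalg.norm(w)<.25: print(name,"px",ce[i].round(1),s[i,4],"foot",q.round(4),"rel tool",w.round(4),"dist",np.linalg.norm(w).round(3),"tilt",np.degrees(np.arctan2(w[0],w[2])).round(1))
    return c
if __name__=="__main__":
    foot(); o=env.get_obs(); print(o["time_s"],o["tool_pos"].round(4),o["force"].round(1),o["grip_width"].round(4),o["grasp_force"])
E
python3 steer.py '.023 -.03 0 0 .01;.023 -.03 0 0 .01;.023 -.03 0 0 .01;.023 -.03 0 0 .01'
python3 foot.py
python3 steer.py '0 0 0 0 .01;0 0 0 0 .01' 7; python3 foot.py
python3 steer.py '0 0 0 0 .01;0 0 0 0 .01' 5; python3 foot.py
```

```text
time_s: 12.72
tool_pos: [0.5067, -0.0198, 0.3198]
tool_rot: [180.0, 0.2, 14.4]
force: [0.9, 0.1, -1.2]
grip_width: 0.0221
grasp_force: 12.0
side px [272.9 113.3] 9 foot [0.6119 0.0064 0.3934] rel tool [ 0.1085 -0.     -0.0715] dist 0.13 tilt 123.4
side px [293.6 199.6] 12 foot [ 0.5672 -0.0052  0.1817] rel tool [ 0.0628 -0.      0.1403] dist 0.154 tilt 24.1
time_s: 12.93
tool_pos: [0.5069, -0.0206, 0.3211]
tool_rot: [-180.0, -0.0, 14.3]
force: [-0.0, -0.3, -1.3]
grip_width: 0.0217
grasp_force: 7.0
side px [293.2 198.8] 12 foot [ 0.5682 -0.0048  0.1842] rel tool [0.0631 0.     0.139 ] dist 0.153 tilt 24.4
time_s: 13.15
tool_pos: [0.5072, -0.0196, 0.3213]
tool_rot: [-180.0, -0.0, 14.4]
force: [-0.3, 0.3, -2.3]
grip_width: 0.0219
grasp_force: 5.0
side px [272.7 114.6] 19 foot [0.6121 0.0074 0.3913] rel tool [ 0.1083 -0.     -0.068 ] dist 0.128 tilt 122.1
side px [293.1 198.8] 11 foot [ 0.5683 -0.0038  0.1847] rel tool [ 0.063  -0.      0.1385] dist 0.152 tilt 24.5Traceback (most recent call last):
  File "foot.py", line 15, in <module>
    foot(); o=env.get_obs(); print(o["time_s"],o["t
[... 299 characters left out ...]
y", line 15, in <module>
    foot(); o=env.get_obs(); print(o["time_s"],o["tool_pos"].round(4),o["force"].round(1),o["grip_width"].round(4),o["grasp_force"])
                                                                                          ^^^^^^^^^^^^^^^^^^^^^
AttributeError: 'float' object has no attribute 'round'
Traceback (most recent call last):
  File "foot.py", line 15, in <module>
    foot(); o=env.get_obs(); print(o["time_s"],o["tool_pos"].round(4),o["force"].round(1),o["grip_width"].round(4),o["grasp_force"])
                                                                                          ^^^^^^^^^^^^^^^^^^^^^
AttributeError: 'float' object has no attribute 'round'
```

```bash
sed -i 's/o\["grip_width"\].round(4)/o["grip_width"]/' foot.py
python3 steer.py '0 0 0 0 .01;0 0 0 0 .01' 4; python3 foot.py
python3 steer.py '0 0 0 0 .01' 3; python3 foot.py; python3 steer.py '0 0 0 0 .01' 3; python3 foot.py
```

```text
time_s: 13.37
tool_pos: [0.5073, -0.0192, 0.3212]
tool_rot: [-180.0, -0.0, 14.4]
force: [-0.3, -0.8, -1.9]
grip_width: 0.0221
grasp_force: 4.0
side px [271.8 111.6] 8 foot [0.6139 0.0083 0.3979] rel tool [ 0.1101 -0.     -0.0748] dist 0.133 tilt 124.2
side px [293. 199.] 11 foot [ 0.5685 -0.0034  0.1845] rel tool [ 0.0632 -0.      0.1386] dist 0.152 tilt 24.5
13.4167 [ 0.5073 -0.0192  0.3211] [ 0.5 -0.5 -2.1] 0.022040608670478377 3.9998693214874947
time_s: 13.5
tool_pos: [0.5073, -0.0191, 0.3211]
tool_rot: [-180.0, -0.0, 14.4]
force: [-0.3, 0.3, -1.7]
grip_width: 0.0217
grasp_force: 3.0
side px [271.8 111.5] 11 foot [0.6138 0.0083 0.3981] rel tool [ 0.11   0.    -0.075] dist 0.133 tilt 124.3
side px [279.7 124.2] 9 foot [0.5987 0.0044 0.3695] rel tool [ 0.0944  0.     -0.0464] dist 0.105 tilt 116.2
side px [292.7 199.2] 10 foot [ 0.5691 -0.0032  0.1841] rel tool [0.0638 0.     0.1391] dist 0.153 tilt 24.6
13.55 [ 0.5073 -0.0191  0.3211] [-0.2  0.2 -1.5] 0.021972040961200694 2.999970665669025
time_s: 13.63
tool_pos: [0.5073, -0.0192, 0.3211]
tool_rot: [180.0, -0.0, 14.4]
force: [-0.7, -0.3, -1.9]
grip_width: 0.0219
grasp_force: 3.0
side px [292.9 199.2] 11 foot [ 0.5687 -0.0034  0.184 ] rel tool [ 0.0634 -0.      0.1391] dist 0.153 tilt 24.5
13.6833 [ 0.5073 -0.0192  0.3211] [ 0.4 -0.1 -1.3] 0.022182748429599823 2.9997288334106997
```

The probe won't swing upright on its own, even at 3 N. I'll lever it instead: bring the foot sideways against the hotplate's fixed −y side wall, so the handle pivots between the pads.

```bash
python3 d.py .619 -.163 .32 106
python3 steer.py '.073 .167 0 -92 .01;.073 .167 0 -92 .01;.073 .167 0 -92 .01;.073 .167 0 -92 .01;.073 .167 0 -92 .01;.073 .167 0 -92 .01;.073 .167 0 -92 .01;.073 .167 0 -92 .01' 10
python3 d.py .619 -.163 .32 106
```

```text
13.6833 shift [0.0723 0.1671 0.0011] turn -91.6 pos [ 0.5073 -0.0192  0.3211] [-180.    -0.    14.4]
time_s: 14.35
tool_pos: [0.6199, -0.1637, 0.32]
tool_rot: [-179.9, 0.1, 67.4]
force: [0.1, 0.5, -2.3]
grip_width: 0.022
grasp_force: 10.0
14.35 shift [ 0.0003 -0.0011 -0.    ] turn -38.6 pos [ 0.6199 -0.1637  0.32  ] [-1.799e+02  1.000e-01  6.740e+01]
```

```bash

python3 steer.py '0 0 0 -38.6 .01;0 0 0 -38.6 .01;0 0 0 -38.6 .01;0 0 0 -38.6 .01;0 0 0 -38.6 .01;0 0 .02 -38.6 .01;0 0 .05 -38.6 .01;0 0 .08 -38.6 .01'
python3 steer.py '0 0 .02 0 .01;0 0 .04 0 .01;0 0 .048 0 .01;0 0 .048 0 .01;0 0 .048 0 .01' 6
python3 d.py .596 -.082 .192 106
python3 - <<'E'
from h import *
c=env.read_camera("wrist"); cv2.imwrite("pics/w3.png",c["color"])
E
```

```text
time_s: 15.02
tool_pos: [0.6204, -0.1628, 0.2412]
tool_rot: [179.9, 0.0, 105.7]
force: [1.3, -0.3, -2.3]
grip_width: 0.0222
grasp_force: 10.0
time_s: 15.43
tool_pos: [0.6198, -0.1626, 0.1935]
tool_rot: [-180.0, -0.0, 105.7]
force: [0.1, 0.5, -0.9]
grip_width: 0.0218
grasp_force: 6.0
15.4333 shift [ 0.0841 -0.0011  0.0015] turn -0.3 pos [ 0.6198 -0.1626  0.1935] [-180.    -0.   105.7]
```

View pics/w3.png

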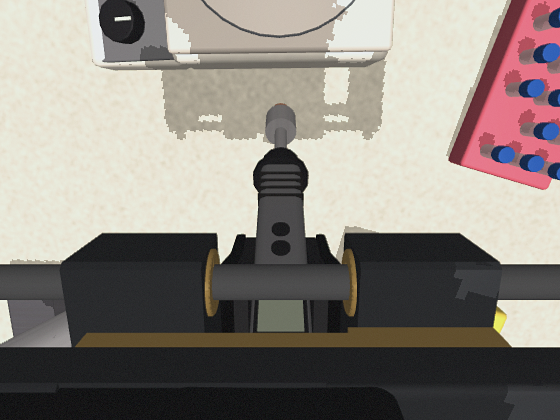

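The probe points squarely at the hotplate side: wall edge at row ~60, foot at (280,108). Push forward slowly.

```bash

python3 steer.py '.01 0 0 0 .01;.02 0 0 0 .01;.03 0 0 0 .01;.038 0 0 0 .01;.044 0 0 0 .01;.05 0 0 0 .01;.056 0 0 0 .01;.056 0 0 0 .01' 6
python3 d.py .596 -.082 .192 105.7
```

```text
time_s: 16.15
tool_pos: [0.6043, -0.1069, 0.1932]
tool_rot: [-180.0, -0.1, 105.8]
force: [-0.0, 0.0, -1.2]
grip_width: 0.022
grasp_force: 6.0
16.15 shift [ 0.0263 -0.0012  0.0012] turn 0.1 pos [ 0.6043 -0.1069  0.1932] [-1.800e+02 -1.000e-01  1.058e+02]
```

```bash

python3 steer.py '.006 0 0 0 .01;.012 0 0 0 .01;.018 0 0 0 .01;.022 0 0 0 .01;.026 0 0 0 .01;.028 0 0 0 .01;.028 0 0 0 .01;.028 0 0 0 .01' 6
python3 d.py .596 -.082 .192 105.7; python3 - <<'E'
from h import *
c=env.read_camera("wrist"); cv2.imwrite("pics/w4.png",c["color"])
E
```

```text
time_s: 16.82
tool_pos: [0.5967, -0.0814, 0.1931]
tool_rot: [-180.0, -0.1, 105.7]
force: [-1.1, -0.4, -1.5]
grip_width: 0.0218
grasp_force: 6.0
16.8167 shift [-0.0004 -0.0009  0.0011] turn -0.0 pos [ 0.5967 -0.0814  0.1931] [-1.800e+02 -1.000e-01  1.057e+02]
```

View pics/w4.png

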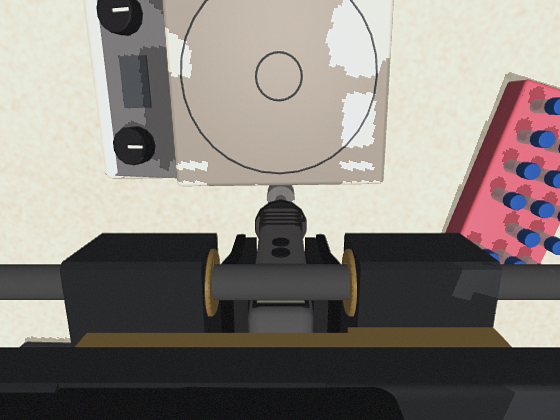

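The probe is now near upright against the wall, and the small circle is fully visible, centred at about (279,76). I'll back off, rise and measure the tilt with the side camera.

```bash
python3 - <<'E'
from h import *
c=env.read_camera("wrist"); print("mark",ray(c,278.5,76,.09))
E
python3 steer.py '-.02 0 0 0 .01;-.03 0 -.02 0 .01;-.03 0 -.05 0 .01;-.03 0 -.09 0 .01;-.03 0 -.125 0 .01;-.03 0 -.125 7 .01;-.03 0 -.125 14 .01;-.03 0 -.125 21 .01' 10
python3 d.py .572 0 .30 14.5
```

```text
mark [ 5.72096558e-01 -1.25583518e-04  9.00000000e-02]
time_s: 17.58
tool_pos: [0.6053, -0.111, 0.319]
tool_rot: [179.9, -0.1, 84.3]
force: [0.7, 0.3, -2.4]
grip_width: 0.0216
grasp_force: 10.0
17.5833 shift [ 0.1071 -0.0441  0.0191] turn 69.8 pos [ 0.6053 -0.111   0.319 ] [ 1.799e+02 -1.000e-01  8.430e+01]
```

```bash

python3 steer.py '.02 -.01 0 7 .01;.04 -.02 0 14 .01;.06 -.03 .01 21 .01;.08 -.035 .01 28 .01;.1 -.04 .01 35 .01;.107 -.044 .01 42 .01;.107 -.044 .01 49 .01;.107 -.044 .01 56 .01'
python3 steer.py '0 0 0 7 .01;0 0 0 14 .01;0 0 0 14 .01;0 0 0 14 .01;0 0 0 14 .01'
python3 foot.py; python3 d.py .572 0 .26 14.5
```

```text
time_s: 18.25
tool_pos: [0.5709, 0.001, 0.3081]
tool_rot: [-179.9, 0.0, 28.4]
force: [0.6, -1.0, -1.5]
grip_width: 0.0218
grasp_force: 10.0
time_s: 18.67
tool_pos: [0.5711, -0.0001, 0.3082]
tool_rot: [-180.0, 0.0, 14.9]
force: [0.6, -0.5, -1.9]
grip_width: 0.022
grasp_force: 10.0
18.7167 [ 5.711e-01 -1.000e-04  3.082e-01] [-0.4 -0.4 -1.8] 0.0221851883573944 9.999446003639605
18.7167 shift [0.0009 0.0001 0.0482] turn 0.3 pos [ 5.711e-01 -1.000e-04  3.082e-01] [-180.     0.    14.8]
```

```bash
python3 - <<'E'
from h import *
from scipy.spatial.transform import Rotation as R
o=env.get_obs()
for n in("side","top"):
    c=env.read_camera(n); u,v=proj(c,[.5711,0,.152]).round().astype(int); print(n,u,v)
    hsv=cv2.cvtColor(c["color"],cv2.COLOR_BGR2HSV)[v-22:v+14,u-14:u+14]
    for ch in ([0,1,2] if n=="side" else []):
        print("HSV"[ch]); print("\n".join(" ".join(f"{x:3d}" for x in r) for r in hsv[::2,::1,ch]))
E
```

```text
side 291 212
H
 25  23  25  25  24  23  25  26  24  23  27  25  23  23  25  18 120 150  24  27  23  24  23  25  24  23  23  25
 24  24  23  23  24  23  24  25  23  25  24  24  23  25  25  17  20  26  23  25  24  25  24  24  24  23  26  24
 23  23  25  23  23  24  25  23  25  25  23  25  24  26  24  15   8  24  25  25  23  24  24  24  24  24  25  25
 24  25  25  25  25  24  23  23  24  24  25  25  25  24  23  17  18  22  22  24  23  23  23  23  23  24  24  23
 23  23  25  25  23  26  23  25  23  24  25  25  25  24  23  15  20  25  23  25  24  23  25  23  24  24  24  24
 24  26  23  24  24  23  25  25  25  23  26  20  10  15  19  18  24 170  15  23  24  24  24  25  24  25  25  25
 25  24  23  26  25  24  23  24  25  24  23  19  24  25  23  20  17  10  20  21  23  24  25  24  25  25  23  23
 23  25  25  24  23  25  24  25  25  23  23  18  18  30  24  18  18  20  17  23  24  25  25  23  25  25  24  25
 25  25  25  24  24  24  24  24  25  24  23  17   0  30  24  15  21  18  18  24  25  23  25  24  25  23  24  25
 24  23  24  25  25  25  24  24  23  25  28  18   8  15  15  23  15  23  30  
[... 4278 characters left out ...]
 179 184 187 185
189 192 192 188 188 188 188 187 189 188 187 178 179 177 185 190 192 191 190 190 184 181 187 190 191 191 191 190
192 190 189 182 186 187 186 187 177 177 166 164 177 176 178 176 179 177 177 192 192 193 193 191 191 192 191 190
170 187 168 173 181 181 172 183 191 193 191 191 193 192 192 192 191 191 181 182 179 175 189 171 189 168 178 191
190 193 190 192 192 191 193 193 192 191 190 191 191 190 192 189 191 193 191 191 191 193 192 190 195 191 192 179
192 192 191 191 191 190 190 190 191 191 191 192 190 190 192 191 189 191 191 191 189 191 191 191 191 191 192 190
191 193 192 190 190 193 190 191 191 191 189 191 192 192 191 189 191 191 190 190 191 192 191 191 193 192 190 191
top 263 217
```

```bash
cat > tilt.py <<'E'
from h import *
from scipy.optimize import least_squares
from scipy.spatial.transform import Rotation as R
c=env.read_camera("side"); o=env.get_obs(); r=R.from_euler("xyz",o["tool_rot"],degrees=True).as_matrix(); t=o["tool_pos"]-.002*r[:,2]
g=cv2.cvtColor(c["color"],cv2.COLOR_BGR2HSV).astype(float)
p=[proj(c,t+r[:,2]*s) for s in(.098,.15)]; v0,v1=int(p[0][1]),int(p[1][1]); pts=[]
for v in range(v0,v1+1):
    u0=np.interp(v,[p[0][1],p[1][1]],[p[0][0],p[1][0]]); us=np.arange(int(u0)-11,int(u0)+12)
    row=g[v,us]; w=np.clip((170-row[:,2])/80,0,1)
    if w.sum()>2: pts.append((v,(w*us).sum()/w.sum(),w.sum()))
pts=np.array(pts)
def f(x):
    th,off=x; a=r[:,2]*np.cos(th)+r[:,0]*np.sin(th)
    P=np.array([proj(c,t+r[:,0]*off+a*s) for s in(.09,.16)])
    return np.interp(pts[:,0],P[:,1],P[:,0])-pts[:,1]
s=least_squares(f,[0,0],loss="soft_l1"); th,off=s.x
s1=least_squares(lambda x:f([x[0],0]),[0],loss="soft_l1")
print("tilt free",np.degrees(th).round(2),"off",off.round(4),"tilt through grip",np.degrees(s1.x).round(2),"rms",np.sqrt(np.mean(s.fun**2)).round(2),len(pts))
print("face",(t+r[:,0]*off+.158*(r[:,2]*np.cos(th)+r[:,0]*np.sin(th))).round(4),"bottom row",pts[-1])
print(o["time_s"],o["tool_pos"].round(4),o["force"].round(2),o["grasp_force"])
E
python3 tilt.py
```

```text
tilt free 3.75 off -0.0093 tilt through grip [-0.52] rms 0.2 20
face [5.720e-01 2.000e-04 1.525e-01] bottom row [208.        291.5615491   9.0375   ]
18.8667 [ 5.711e-01 -1.000e-04  3.082e-01] [-0.03 -0.59 -1.8 ] 9.999555149115622
```

```bash
sed -i 's/in(.098,.15)\]/in(.03,.154)]/; s/in(.09,.16)\]/in(.02,.16)]/' tilt.py
sed -i 's|^pts=np.array(pts)|pts=np.array(pts); B=np.array([proj(c,t+r[:,2]*s) for s in(.02,.16)])\nif 1: print("v, centre minus vertical line, width:", *[f"{v:.0f}:{u-np.interp(v,B[:,1],B[:,0]):+.1f}/{w:.0f}" for v,u,w in pts])|' tilt.py
python3 tilt.py; python3 - <<'E'
from h import *
c=env.read_camera("side"); g=cv2.cvtColor(c["color"],cv2.COLOR_BGR2GRAY)
for v in range(136,214,3): print(v,*g[v,276:308])
E
```

```text
v, centre minus vertical line, width: 162:+1.0/17 163:+1.0/17 164:+0.8/17 165:+0.5/17 166:+0.4/17 167:+0.4/17 168:+0.5/17 169:+0.7/17 170:+0.7/18 171:+0.5/18 172:+0.6/18 173:+0.7/18 174:+0.8/17 175:+1.8/15 176:+2.5/14 177:+2.4/14 178:+2.2/14 179:+1.9/15 180:+1.8/15 181:+1.8/15 182:+1.9/15 183:+2.2/13 184:+2.2/12 185:+1.5/10 186:+1.4/10 187:+1.5/10 188:+1.8/9 189:+1.6/7 190:+1.7/5 191:+1.3/4 192:+1.1/3 193:+0.9/3 194:+0.9/3 195:+0.8/3 196:+0.7/3 197:+0.7/3 198:+0.2/4 199:+0.1/7 200:+0.4/9 201:+0.6/8 202:+0.5/8 203:+0.2/9 204:+0.2/9 205:+0.1/9 206:-0.0/9 207:-0.0/9 208:+0.1/9 209:+0.0/7 210:-0.2/6
tilt free 0.88 off -0.0034 tilt through grip [-0.99] rms 0.67 49
face [ 5.701e-01 -3.000e-04  1.522e-01] bottom row [210.         291.21585903   5.675     ]
18.9167 [ 5.711e-01 -2.000e-04  3.082e-01] [ 0.1  -0.33 -2.13] 9.999489875917789
136 133 150 148 74 26 72 91 53 16 12 22 28 26 23 26 21 22 28 30 22 23 27 20 24 26 22 26 24 23 24 23 20
139 138 136 132 128 114 109 114 87 19 0 0 22 15 11 12 9 4 13 15 16 4 8 8 13 12 13 3 6 15 12 14 8
142 126 126 124 124 122 122 120 94 25 9 1 11 13 4 16 23 13 
[... 2057 characters left out ...]
4 186 186 113 83 83 106 190 189 184 182 183 183 184 185 186 185 184 183 182
199 186 186 184 183 184 184 185 183 184 183 182 180 123 95 91 82 85 84 77 110 140 170 186 184 184 184 182 183 182 183 184 186
202 183 185 182 185 183 183 184 185 184 186 187 157 100 117 99 92 99 96 97 92 97 158 185 182 185 185 187 182 183 182 180 182
205 182 183 183 181 184 183 184 183 182 184 189 120 74 80 87 89 87 89 86 78 94 178 185 183 180 182 179 179 180 182 183 184
208 185 186 184 181 182 180 180 180 180 185 183 128 79 82 89 89 89 87 81 80 119 184 185 182 183 184 183 184 183 180 180 178
211 183 185 184 181 183 185 184 181 178 182 186 184 132 75 68 68 69 75 116 185 184 182 183 181 177 177 179 183 181 177 180 182
```

```bash
python3 - <<'E'
from h import *
from scipy.optimize import least_squares
c=env.read_camera("side"); o=env.get_obs(); t=o["tool_pos"]+[0,0,.002]; a=np.radians(14.8); X=np.array([np.cos(a),np.sin(a),0])
D=np.array([(163,296.1),(166,295.5),(172,295.1),(175,295),(178,294.5),(181,294.3),(187,293.7),(193,292.8),(196,292.5),(202,292),(205,291.7),(208,291.5),(211,291.1)])
def f(x):
    k=X*np.sin(x[0])-np.array([0,0,np.cos(x[0])]); P=np.array([proj(c,t+X*x[1]+k*s) for s in np.linspace(.02,.165,15)])
    return np.interp(D[:,0],P[:,1],P[:,0])-D[:,1]
s=least_squares(f,[0,0]); print(np.degrees(s.x[0]),s.x[1],s.fun.round(1),f([0,0]).round(1))
k=X*np.sin(s.x[0])-np.array([0,0,np.cos(s.x[0])]); print(t+X*s.x[1]+k*.158, proj(c,t+X*s.x[1]+k*.158))
E
```

```text
3.454064493937547 -0.00881542720266076 [-0.1  0.2  0.  -0.2 -0.  -0.1 -0.1  0.2  0.1  0.   0.  -0.1 -0. ] [-3.3 -2.8 -2.6 -2.6 -2.2 -2.  -1.6 -0.9 -0.7 -0.4 -0.2 -0.   0.3]
[5.71783582e-01 4.26495706e-06 1.52487545e-01] [291.04119933 211.54526652]
```

The side-view edges give the probe tilt as 3.5° from vertical with the foot directly under the mark. Descend to just above the plate and take a force baseline.

```bash
cat > fz.py <<'E'
from h import *
F=[];
for i in range(10): env.read_camera("wrist"); F.append(env.get_obs()["force"])
o=env.get_obs(); print(o["time_s"],o["tool_pos"].round(4),np.mean(F,0).round(2),"sd",np.std(F,0).round(2)[2])
E
python3 steer.py '-.002 0 .02 0 .01;-.002 0 .035 0 .01;-.002 0 .045 0 .01;-.002 0 .052 0 .01;-.002 0 .052 0 .01;-.002 0 .052 0 .01' 12
python3 fz.py
python3 steer.py '0 0 .002 0 .01;0 0 .004 0 .01;0 0 .006 0 .01;0 0 .008 0 .01;0 0 .009 0 .01;0 0 .009 0 .01'
python3 fz.py
```

```text
time_s: 19.52
tool_pos: [0.5693, -0.0006, 0.2564]
tool_rot: [-180.0, 0.0, 14.7]
force: [-0.7, 0.2, -2.3]
grip_width: 0.022
grasp_force: 12.0
20.0167 [ 0.5692 -0.0006  0.2564] [-0.02 -0.04 -1.47] sd 0.52
time_s: 20.52
tool_pos: [0.5689, -0.0006, 0.2468]
tool_rot: [-180.0, 0.1, 14.7]
force: [0.5, 0.5, -1.4]
grip_width: 0.0221
grasp_force: 12.0
21.0167 [ 0.5692 -0.0006  0.2473] [ 0.2   0.08 -1.78] sd 0.59
```

Not yet in contact (about −1.6 N is the probe's weight). Step down further.

```bash

python3 steer.py '0 0 .001 0 .01;0 0 .002 0 .01;0 0 .003 0 .01;0 0 .003 0 .01'
python3 fz.py
python3 steer.py '0 0 .001 0 .01;0 0 .002 0 .01;0 0 .002 0 .01;0 0 .002 0 .01'
python3 fz.py
```

```text
time_s: 21.35
tool_pos: [0.5692, -0.0006, 0.2441]
tool_rot: [-180.0, 0.0, 14.7]
force: [-0.2, -0.0, -0.6]
grip_width: 0.0223
grasp_force: 12.0
21.85 [ 5.692e-01 -5.000e-04  2.443e-01] [ 0.01  0.12 -0.42] sd 0.46
time_s: 22.18
tool_pos: [0.5693, -0.0005, 0.2424]
tool_rot: [-180.0, -0.0, 14.7]
force: [0.2, -0.9, 0.9]
grip_width: 0.0218
grasp_force: 12.0
22.6833 [ 0.5693 -0.0006  0.2423] [-0.11  0.07  0.85] sd 0.57
```

Contact is at z≈0.2449 and the spring slope matches 0.7 N/mm. Now drag 6 mm with the foot planted to reduce the tilt, then measure.

```bash

python3 steer.py '.0015 0 .0005 0 .01;.003 0 .001 0 .01;.0045 0 .001 0 .01;.006 0 .001 0 .01;.006 0 .001 0 .01;.006 0 .001 0 .01' 8
python3 fz.py
python3 - <<'E'
from h import *
c=env.read_camera("side"); g=cv2.cvtColor(c["color"],cv2.COLOR_BGR2GRAY); o=env.get_obs(); t=o["tool_pos"]+[0,0,.002]
print(t)
for s in(.05,.16): print(s,proj(c,t-[0,0,s]))
for v in range(186,246,3): print(v,*g[v,276:308])
E
```

```text
time_s: 23.18
tool_pos: [0.5751, 0.001, 0.2412]
tool_rot: [-180.0, 0.0, 14.7]
force: [-1.1, 0.4, 1.2]
grip_width: 0.0219
grasp_force: 8.0
23.6833 [0.5751 0.001  0.2413] [-0.19  0.14  1.75] sd 0.5
[0.57507119 0.00095691 0.24330981]
0.05 [289.92486457 196.74229084]
0.16 [288.87933583 235.72638359]
186 184 184 182 184 182 184 185 184 185 187 190 120 26 7 5 14 8 15 18 4 18 21 51 53 74 156 192 188 185 185 185 185
189 184 187 185 185 184 185 187 186 185 185 190 120 28 3 20 7 11 22 24 8 18 20 50 54 74 166 190 187 186 187 186 186
192 185 185 183 184 183 185 186 186 185 188 190 108 43 51 63 61 67 58 63 60 63 63 55 53 92 195 188 184 183 187 186 187
195 181 183 186 187 183 180 181 180 182 184 185 106 39 58 62 66 63 63 60 63 61 62 59 54 103 194 193 188 184 182 182 183
198 185 186 184 183 182 183 185 185 187 188 175 58 26 38 44 49 47 49 51 52 48 52 51 38 92 193 188 184 183 183 187 185
201 184 188 186 188 185 186 187 185 186 189 192 96 30 40 42 48 50 46 49 52 51 45 37 44 112 193 189 185 185 185 183 183
204 184 184 184 184 183 185 185 186 186 186 125 38 29 41 43 48 41 37 45 41 41 43 40 45 115 191 1
[... 961 characters left out ...]
88 87 78 87 133 130 132 128 130 131 129 130 128 125 140
231 130 126 128 132 128 131 133 131 119 103 115 95 79 84 89 91 89 89 87 79 87 131 133 133 131 129 129 128 128 131 129 127
234 186 132 126 131 130 131 130 128 93 110 132 133 133 105 87 80 83 91 110 133 114 104 133 133 132 133 131 129 128 131 131 138
237 186 187 170 130 128 129 129 131 130 134 167 171 163 121 106 108 108 110 116 117 130 130 133 132 134 160 130 128 128 128 129 127
240 186 187 164 158 130 129 127 130 132 131 129 130 128 129 130 130 131 131 130 131 131 131 129 131 130 131 131 130 131 127 130 130
243 187 186 135 124 129 129 130 132 132 129 131 134 130 129 131 130 132 131 130 131 128 132 130 130 129 131 130 131 131 130 131 131
```

```bash
python3 - <<'E'
from h import *
from scipy.optimize import least_squares
c=env.read_camera("side"); o=env.get_obs(); t=o["tool_pos"]+[0,0,.002]; a=np.radians(14.7); X=np.array([np.cos(a),np.sin(a),0])
D=np.array([(186,293.8),(192,293.6),(195,293.5),(201,293.4),(204,293.1),(207,293),(213,292.9),(216,292.4),(219,292.3),(225,292),(228,291.6),(231,291.6),(234,291.4)])
def f(x):
    k=X*np.sin(x[0])-np.array([0,0,np.cos(x[0])]); P=np.array([proj(c,t+X*x[1]+k*s) for s in np.linspace(.0,.165,15)])
    return np.interp(D[:,0],P[:,1],P[:,0])-D[:,1]
s=least_squares(f,[0,0]); print(np.degrees(s.x[0]),s.x[1],s.fun.round(1))
k=X*np.sin(s.x[0])-np.array([0,0,np.cos(s.x[0])]); p=t+X*s.x[1]+k*.153; print(p,proj(c,p),"mark px",proj(c,[.572,0,.09]))
w=env.read_camera("wrist"); wm=proj(w,[.572,0,.09]); print(wm)
g=cv2.cvtColor(w["color"],cv2.COLOR_BGR2GRAY); u,v=wm.round().astype(int)
print(g.shape); 
for y in range(v-40,v+44,4): 
    if 0<=y<420: print(y,*g[y,u-36:u+37:3])
E
```

```text
0.9852068881489277 -0.008629998188078742 [ 0.2  0.1  0.  -0.2 -0.  -0.1 -0.3  0.  -0.  -0.   0.2  0.   0.1]
[ 0.56927004 -0.00057235  0.09033431] [291.53398265 233.08339297] mark px [290.31589012 233.28690716]
[280.45874897 194.66752449]
(420, 560)
155 176 174 177 175 181 233 232 233 233 233 232 237 175 173 184 170 174 185 174 173 173 174 175 237 233
159 176 177 176 178 176 184 239 173 187 184 176 176 176 175 175 175 175 176 175 175 175 174 173 191 233
163 177 176 176 175 176 176 177 177 174 175 173 175 175 175 174 174 174 173 173 173 173 173 174 238 233
167 176 176 174 174 175 173 174 176 173 173 173 174 175 174 174 174 174 173 171 173 173 172 170 235 234
171 175 172 175 173 173 175 173 172 173 173 173 174 174 175 175 175 172 172 173 173 173 172 172 235 232
175 174 176 174 175 174 174 175 174 174 175 172 174 174 173 174 172 172 172 171 172 171 172 171 235 233
179 173 173 173 173 239 231 233 233 231 125 65 170 170 170 79 76 176 174 172 173 171 171 171 188 233
183 171 174 173 173 172 237 233 236 54 173 172 173 173 172 171 172 144 134 173 173 170 171 170 236 233
187 172 172 172 173 173
[... 489 characters left out ...]
71 170 171 170 171 173 102 32 17 31 40 25 21 29 74 171 169 169 169 170 178 233 232
211 171 172 170 171 172 170 174 14 32 33 35 34 31 30 34 32 37 25 121 169 169 169 168 234 232
215 170 170 170 169 169 139 33 60 59 58 61 61 60 59 59 60 60 55 57 52 170 169 176 232 232
219 170 169 170 169 171 28 26 35 38 35 39 35 38 40 36 39 36 40 32 48 117 169 165 234 232
223 169 169 168 171 25 31 22 31 28 31 29 31 22 28 24 27 28 22 25 29 49 172 176 232 232
227 170 168 169 170 30 31 23 28 31 24 26 26 28 25 26 24 26 22 26 30 51 177 181 234 232
231 168 169 168 171 30 36 57 60 60 58 58 56 60 58 57 57 55 57 57 31 50 178 175 232 233
235 14 173 169 171 30 35 56 56 58 54 58 57 57 59 59 55 58 59 57 50 49 177 239 236 39
```

Tilt is about 1°, the foot is within 3 mm of the mark, and the press is about 3.3 N (≈3.8 mm). Firm the grip slightly, verify, and hand in.

```bash

python3 steer.py '0 0 0 0 .01;0 0 0 0 .01;0 0 0 0 .01;0 0 0 0 .01;0 0 0 0 .01;0 0 0 0 .01;0 0 0 0 .01;0 0 0 0 .01' 12
python3 fz.py && python3 -c "
from cell import env
print(env.sign_off())"
```

```text
time_s: 24.5
tool_pos: [0.575, 0.001, 0.2412]
tool_rot: [-180.0, 0.0, 14.7]
force: [0.2, 0.1, 2.1]
grip_width: 0.0219
grasp_force: 12.0
25.0 [0.575  0.001  0.2412] [ 0.34 -0.13  1.38] sd 0.44
the job is handed in; nothing more can be done
None
```

I handed the job in at about 25 s, but `sign_off` returned no verdict: the beaker is on the cork mat and let go, and the thermometer is held with its foot about 3 mm from the circle's centre, tilted about 1°, pressed in about 3.5 mm (around 3 N).

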